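# Set up the bench mixer and tilt its display

### The job

Make the bench mixer ready: put the tube carrier on its spindle, flat side down and fully home, and then the lock knob on top of it, so that it sits flat on the carrier. Also raise the folded-down display, which has a stiff hinge, by its bar until it stands at 60 degrees from flat, and leave it standing there. Let go of everything and leave the beaker, the crucible and the timer where they are.

Things in the scene. Friction and masses are not known exactly. Their poses are not given: they have to be found in the camera images.
- mixer: Bench mixer, white and grey, 345 x 164 mm, fixed. Origin on the worktop under the spindle axis; its x runs from the spindle to the display at the back, z up. Low front deck (x -70 to 155 mm, top at z 30) with the spindle; behind it the rear housing (x 155 to 275, top at z 104) with the folded display on it.
- spindle_seat (a point): The centre of the seat round the spindle, where the carrier must rest: a flat shoulder of 44 mm diameter, 40 mm above the worktop. The steel spindle rises 74 mm above this point; it is 14 mm thick with a tapered tip.
- display (a joint): Display's hinge angle, rad: 0 = folded level, grows as its front edge with the bar rises; pi/3 = 60 degrees, where it is in line with the long tick on the round hinge cheeks (short ticks at 0, 30, 90). Range 0 to 2.0; starts at 0 to 0.3. Stiff: it stays wherever it is left and takes about 7 N up at the bar.
- display_hinge (a point): The middle of the display's hinge axis, 112 mm above the worktop and 245 mm behind the spindle axis (mixer x). The axis runs along the mixer's y.
- display_bar (a point): Middle of the display's bar: round steel, level, 12 mm thick, 92 mm free length along mixer y, held 140 mm from the hinge axis by two arms; free gap 44 mm from bar to display edge and to housing front. Swings in an arc about the hinge; folded, it is 105 mm behind the spindle axis and 112 mm above the worktop. The display is 90 x 138 x 14 mm, in line with bar and hinge, dark screen below.
- carrier: The tube carrier, loose on the worktop, upright: aluminium disc of 110 mm diameter, 14 mm thick, with a tall round hub on it, 44 mm diameter, top 54 mm above the underside. A 20 mm bore goes right through. 0.25 kg. Origin in the centre of the flat underside, z up along the bore.
- lock_knob: Lock knob, loose, upright: black flange of 64 mm diameter, 10 mm thick, on it a fluted round grip of 46 mm diameter, top 44 mm above the underside. A 20 mm bore, 38 mm deep, opens below. 0.12 kg. Origin in the centre of the underside, z up. It goes on top of the carrier's hub, over the spindle's tip; in place its underside is 94 mm above the worktop.
- beaker: Bystander: glass beaker, 70 mm diameter, 88 mm tall, to be left alone. Origin in the centre of its underside.
- crucible: Bystander: white porcelain crucible, 52 mm across the rim, 39 mm tall, to be left alone. Origin in the centre of its underside.
- timer: Bystander: flat lab timer, 62 x 66 x 18 mm, to be left alone. Origin in the centre of its underside.
Mind the look-alikes: they are no part of the job. Leave any brown or green look-alike of the lock_knob alone.

How it is judged:
At the end, for the whole second after the job is handed in: The display stands still at 60 degrees, within 6 degrees; the carrier rests upright on the spindle's seat (height within 3 mm, centre within 6 mm) and the lock knob upright on the carrier's hub (height within 3 mm, centre within 6 mm), both at rest (value of joint display between 0.942478 and 1.15192 rad and velocity of joint display between -0.02 and 0.02 rad/s and z of carrier in the frame of spindle_seat between -0.003 and 0.003 m and horizontal distance between each of carrier, lock_knob and spindle_seat below 0.006 m and angle between each of carrier, lock_knob's own z axis and vertical below 0.06 rad and z of lock_knob in the frame of carrier between 0.051 and 0.057 m and linear speed of each of carrier, lock_knob below 0.02 m/s); the robot touches nothing.
It fails at once if beaker pushed more than 30 mm or tipped (distance of beaker from where it was at the start of the episode above 0.03 m or angle between beaker's own z axis and vertical above 0.5 rad).
It fails at once if crucible pushed more than 30 mm or tipped (distance of crucible from where it was at the start of the episode above 0.03 m or angle between crucible's own z axis and vertical above 0.5 rad).
It fails at once if timer pushed more than 30 mm or tipped (distance of timer from where it was at the start of the episode above 0.03 m or angle between timer's own z axis and vertical above 0.5 rad).
It also fails if it takes over 64 s, if anything falls off the work surface, if the arm or the gripper's body presses on something with over 40 N, if the wrist force passes 120 N, or if a joint passes its speed limit or range.

### The arm

A 6-joint arm with a two-finger parallel gripper is mounted at the origin on a cart in front of the work surface, level with it; the furniture and walls round the work are solid. World frame = base frame: x ahead of the robot, y to its left, z up, the work surface at z = 0. Lengths are in m, angles in rad, forces in N, time in s.
With the tool pointing down it reaches from about 0.3 to 0.95 m from the base axis. Payload 3.1 kg.
Tool frame: the origin (TCP) lies on the centre line of the jaws, within the pads' length; the fingertips stand arm.tcp_to_tips ahead of it and the grasp point (between the pads) lies 5 mm behind it (arm.tcp_to_tips is the distance from the TCP to the fingertips, in m); z points along the fingers, y is the line along which they close (so a half turn about z gives the same grasp; the last joint's range is limited). The gripper opens to 85 mm and grips with 20 to 120 N. Pads are 22 mm wide; open, the fingers measure 114 mm over their backs; the gripper's body (76 mm by 85 mm) begins 54 mm behind the grasp point. The pads swing forward as they close: fully open they stand 13 mm farther back than shut.
Start: joints at [-1.252, 0.308, 1.634, -0, 1.2, -0.07], TCP at [0.237, -0.578, 0.245] pointing down, gripper open.
Joint ranges: [-3.06, 3.06], [-0.79, 1.96], [0.05, 2.63], [-1.19, 4.34], [0.05, 2.64], [-2.94, 2.94]. Speed limits (rad/s): [2.79, 2.79, 3.14, 3.14, 3.14, 3.14].

### API

Orientations are given as a unit quaternion [w, x, y, z].
In Python, from station import monitor, get_image, camera_info, ticket, arm gives the robot as it stands.
- The arm moves only by the tool play_rows, never from a script. Its argument "steps" is one flat list of numbers, 7 for each row, row after row: the opening, from 0 (shut) to 1 (fully open), then the shift along the world's x, y, z in mm, then the turn, a rotation vector about the world's x, y, z in rad. A call has 1 to 12 rows; each row shifts and turns the commanded pose from where the row before left it; what a row does not reach is not made up. A row lasts 1/8 s, in which the tool goes at most 62.5 mm and 10.7 degrees, less where a joint would pass 70% of its speed; a pose out of reach is approached as far as the arm can. A call with a gripper value outside its range is refused whole. The fingers move at their own pace and stop on an object; "squeeze" is the grip in N (left out, the last holds). Time passes only in rows, so rows that do not move let the fingers close. It gives the time, the measured TCP pose, the force, the opening and the grip force at its end, in the units of the state.
- monitor.get_obs(): the state, without advancing time (a new reading comes with each control period).
- get_image(name): name is "side" or "top"; returns (picture, depth): 480x640x3 uint8, blue, green, red; 480x640 float32, m along the optical axis (not along the pixel's ray), 0 where there is no reading.
- camera_info(name): a dict with "mtx" (3x3 intrinsics, pixels), "extrinsics" (4x4, takes a point from camera to world coordinates). Camera axes: x right, y up, looking along -z (the intrinsics and any distortion apply to the point x, -y, -z); pixel columns grow to the right and rows downward; lengths in m; the calibration is good to about 2 mm. A picture is of the moment at which its call begins. camera_info takes no time and is no camera call.
- ticket.finish_job(): hands the job in; it is judged then, once.
The state is a dict: "time": time; "joint_pos": joint angles; "joint_vel": joint speeds; "joint_efforts": joint torques, N m; "tcp_pos": TCP position; "tcp_rot": TCP orientation; "force": force on the tool from outside, world axes, zero at the start; "moment": the same for the moment, N m; "width": finger opening in m; "grip_force": force on a finger pad.
Only numpy, scipy, OpenCV 4.12 (cv2) and the standard library are available. Lean on these libraries where they do the work, as an engineer would, in place of code of your own. Each camera call takes 0.05 s, during which the arm holds its last target. There are 200 camera calls.

## Working session

There is one attempt and no reset: what is moved stays moved. The work goes in short steps, Python scripts to look and compute and a tool call to move; the robot and the scene stay as the last step left them, time stands still between calls to the robot, and variables do not carry over. Pictures are saved under pics/ and viewed, at most 10 in all, crops included, and the job is handed in when it is done.

Besides the shell and the picture viewer there is one more tool, called as name(argument=value, ...) on one line, values as JSON. play_rows: Moves the arm, as the interface text tells. Its arguments: {"type":"object","properties":{"steps":{"type":"array"},"squeeze":{"type":"number"}},"required":["steps"]}

```bash
mkdir -p pics; ls
cat > h.py <<'E'
import numpy as np,cv2
from station import monitor,get_image,camera_info,ticket,arm
def pt(name,u,v,d):
    c=camera_info(name);M=np.array(c["mtx"]);E=np.array(c["extrinsics"])
    r=np.linalg.inv(M)@np.array([u,v,1.0])*d
    return (E@np.array([r[0],-r[1],-r[2],1]))[:3]
def cloud(name,dep):
    c=camera_info(name);M=np.array(c["mtx"]);E=np.array(c["extrinsics"])
    v,u=np.mgrid[:480,:640]
    r=np.stack([(u-M[0,2])/M[0,0]*dep,-(v-M[1,2])/M[1,1]*dep,-dep],-1)
    return r@E[:3,:3].T+E[:3,3]
E
python3 - <<'E'
from h import *
for n in ["top","side"]:
    p,d=get_image(n);cv2.imwrite(f"pics/{n}0.png",p);np.save(f"{n}0.npy",d)
    c=camera_info(n);print(n,c)
o=monitor.get_obs();print(o, arm.tcp_to_tips)
E
```

```text
pics
top {'mtx': array([[440.92211124,   0.        , 321.613861  ],
       [  0.        , 440.92211124, 241.70453562],
       [  0.        ,   0.        ,   1.        ]]), 'extrinsics': array([[-0.00307022,  0.99838586, -0.05671206,  0.46853855],
       [-0.9996647 , -0.00452242, -0.02549589, -0.01894701],
       [-0.02571121,  0.05661476,  0.99806498,  1.23752389],
       [ 0.        ,  0.        ,  0.        ,  1.        ]])}
side {'mtx': array([[525.05152083,   0.        , 316.62208444],
       [  0.        , 525.05152083, 234.46396967],
       [  0.        ,   0.        ,   1.        ]]), 'extrinsics': array([[ 0.92728055,  0.14482733, -0.34521852,  0.04561541],
       [-0.37433851,  0.34728842, -0.85980314, -1.24089225],
       [-0.0046326 ,  0.92650731,  0.37624825,  0.64502329],
       [ 0.        ,  0.        ,  0.        ,  1.        ]])}
{'time': 0.1, 'joint_pos': array([-1.25169842e+00,  3.08968190e-01,  1.63504607e+00, -3.77199460e-05,
        1.19968946e+00, -6.97111346e-02]), 'joint_vel': array([ 0.00075203, -0.00065579, -0.003382  ,  0.00045585,  0.0004828 ,
        0.00157362]), 'joint_efforts': array([ 1.21069606e-04, -4.16405368e+01, -2.77644753e+01, -5.22229880e-05,
        4.05603176e-03, -6.68510197e-06]), 'tcp_pos': array([ 0.23666438, -0.57769233,  0.24413686]), 'tcp_rot': array([-1.04515320e-03,  9.81161008e-01,  1.93188927e-01, -1.48709716e-04]), 'force': array([-0.48313169, -0.07183966, -0.93410048]), 'moment': array([-0.01252562, -0.0028706 ,  0.04450157]), 'grip_force': 0.0, 'width': 0.0854370997979587} 0.014
```

View pics/top0.png

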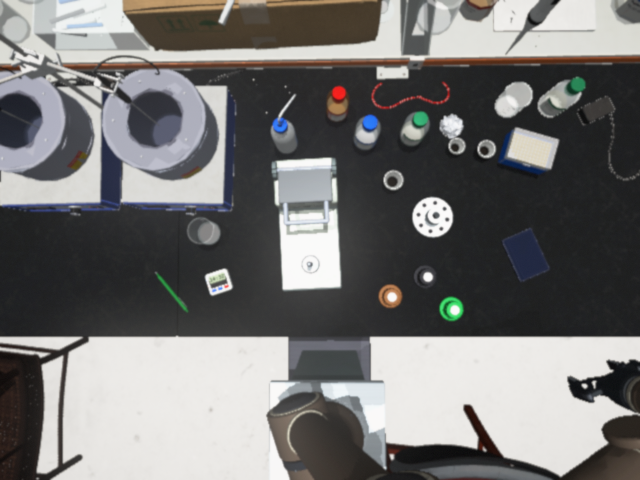

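View pics/side0.png

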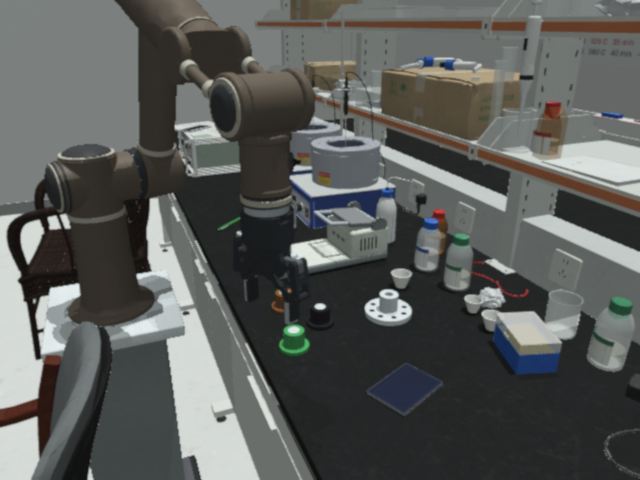

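Top view: the mixer has its spindle at (310,264), its bar near (306,222) and its hinge near (305,165). The carrier is at (433,217). There are three knob candidates: black (427,276), brown (390,296) and green (452,308). The black one fits the description. The beaker is at (203,231), the timer at (218,282) and the crucible at (393,180).

Run:
```python
from h import *
p=cv2.imread("pics/top0.png");d=np.load("top0.npy")
a=p[150:325,265:475];cv2.imwrite("pics/c1.png",cv2.resize(a,None,fx=3.4,fy=3.4,interpolation=cv2.INTER_CUBIC)[:600,:800])
P=cloud("top",d);P[d==0]=np.nan
def box(u0,v0,u1,v1,z0,z1,t):
    Q=P[v0:v1,u0:u1].reshape(-1,3);m=(Q[:,2]>z0)&(Q[:,2]<z1);Q=Q[m]
    if len(Q)<3: print(t,len(Q));return
    (c,s,an)=cv2.minAreaRect((Q[:,:2]*1000).astype(np.float32))
    cc,r=cv2.minEnclosingCircle((Q[:,:2]*1000).astype(np.float32))
    print(t,len(Q),"mean",Q.mean(0).round(4),"rect",np.round(c,1),np.round(s,1),round(an,1),"circ",np.round(cc,1),round(r,1))
box(405,190,460,245,.008,.022,"carrier disc"); box(405,190,460,245,.044,.064,"hub")
box(410,258,443,295,.034,.054,"knobgrip"); box(410,258,443,295,.004,.018,"flange")
box(376,282,406,312,.034,.054,"brown")
box(438,292,468,325,.034,.054,"green")
box(270,230,350,295,.024,.036,"deck");box(300,250,322,275,.05,.13,"spindle");box(295,250,325,280,.036,.044,"seat")
box(265,150,345,240,.095,.2,"display"); box(275,200,340,240,.095,.2,"bar")
for v in range(158,236,4): print(v,P[v,306].round(3), end=' ')
box(380,165,408,195,.03,.05,"cruc");box(200,262,240,300,.01,.03,"timer");box(183,214,225,248,.02,.1,"beaker")
```

```text
carrier disc 996 mean [ 0.6055 -0.2919  0.0145] rect [ 607.1 -293.4] [107.4 109.2] 89.1 circ [ 604.  -290.3] 59.2
hub 180 mean [ 0.6062 -0.2932  0.0534] rect [ 606.6 -293.8] [41.1 43.3] 74.8 circ [ 606.2 -294.3] 22.1
knobgrip 221 mean [ 0.442  -0.2707  0.0442] rect [ 441.4 -271.4] [42.6 43. ] 73.5 circ [ 441.8 -271.3] 22.5
flange 240 mean [ 0.4429 -0.2672  0.0093] rect [ 442.1 -276.5] [88.9 99.6] 89.8 circ [ 442.1 -275.3] 62.5
brown 218 mean [ 0.3888 -0.1745  0.044 ] rect [ 389.3 -175.1] [43.1 43. ] 1.1 circ [ 388.9 -175.2] 22.8
green 227 mean [ 0.3543 -0.3405  0.0441] rect [ 354.3 -341.2] [43.4 41.8] 63.9 circ [ 354.8 -341.6] 22.7
deck 3213 mean [0.49   0.0445 0.0306] rect [490.9  44.2] [167.5 163.3] 2.9 circ [493.2  44.7] 115.1
spindle 29 mean [0.4767 0.0426 0.1057] rect [476.9  42.6] [12.4 12.7] 43.9 circ [477.   43.3] 6.9
seat 203 mean [0.4762 0.0433 0.0401] rect [473.9  46.8] [77.8 72.7] 3.4 circ [470.5  43.5] 47.9
display 3200 mean [0.677  0.0524 0.1215] rect [664.4  52.5] [175.1 164.1] 2.8 circ [670.3  50.7] 108.0
bar 634 mean [0.6112 0.0539 0.1268] rect [608.8  52. ] [158.8  65.7] 89.7 circ [634.9  51.7] 79.6
158 [0.777 0.056 0.   ] 162 [0.741 0.05  0.106] 166 [0.728 0.049 0.115] 170 [0.715 0.049 0.126] 174 [0.706 0.049 0.119] 178 [0.695 0.049 0.125] 182 [0.684 0.049 0.125] 186 [0.674 0.049 0.125] 190 [0.664 0.049 0.126] 194 [0.653 0.049 0.131] 198 [0.643 0.049 0.128] 202 [0.634 0.049 0.121] 206 [0.631 0.052 0.068] 210 [0.625 0.055 0.03 ] 214 [0.613 0.055 0.033] 218 [0.602 0.055 0.032] 222 [0.581 0.048 0.136] 226 [0.58  0.055 0.032] 230 [0.57  0.055 0.03 ] 234 [0.559 0.055 0.028] cruc 98 mean [ 0.7103 -0.1874  0.0373] rect [ 706.1 -184.2] [50.  47.9] 89.9 circ [ 706.4 -183.8] 25.7
timer 504 mean [0.4289 0.2994 0.0171] rect [429. 300.] [60.9 65.3] 18.2 circ [429.8 300.1] 41.4
beaker 425 mean [0.5674 0.3352 0.0602] rect [569.5 340.2] [89.7 68.2] 70.7 circ [576.7 340.2] 49.1
```

View pics/c1.png

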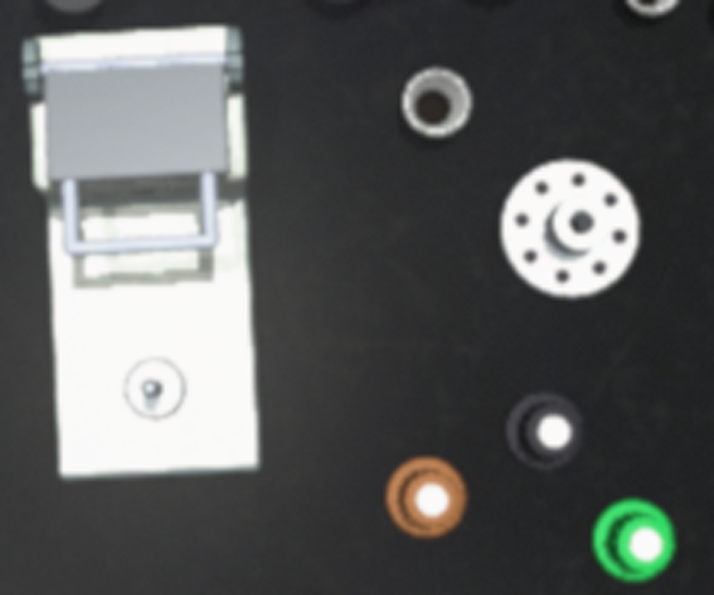

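The crop confirms it: the black knob (427,276) has the black flange, while the brown and green ones are look-alikes. The estimates agree with the given sizes:

| Item | Estimate |
|---|---|
| Carrier | (0.606, -0.294) |
| Knob | (0.442, -0.271) |
| Spindle | (0.4765, 0.043) |
| Mixer yaw | about +2.9° |
| Bar | (0.582, 0.049, 0.130), display angle about 0.13 rad |

I'll move above the carrier first.

play_rows(steps=[1,37,28.4,-11,0,0,-0.034,1,37,28.4,-11,0,0,-0.034,1,37,28.4,-11,0,0,-0.034,1,37,28.4,-11,0,0,-0.034,1,37,28.4,-11,0,0,-0.034,1,37,28.4,-11,0,0,-0.034,1,37,28.4,-11,0,0,-0.034,1,37,28.4,-11,0,0,-0.034,1,37,28.4,-11,0,0,-0.034,1,37,28.4,-11,0,0,-0.034,1,0,0,0,0,0,0], squeeze=40)

```text
time: 1.48
tcp_pos: [0.6082, -0.2912, 0.1333]
tcp_rot: [-0.001, 1.0, 0.027, -0.001]
force: [-0.3, 0.2, -0.1]
width: 0.0853
grip_force: 0.0
```

play_rows(steps=[1,-1,-1,-32,0,0,0,1,0,0,-32,0,0,0,1,0,0,-33,0,0,0,1,0,0,0,0,0,0,0.3,0,0,0,0,0,0,0.3,0,0,0,0,0,0,0.3,0,0,0,0,0,0,0.3,0,0,0,0,0,0])

```text
time: 2.48
tcp_pos: [0.6073, -0.2963, 0.0408]
tcp_rot: [0.001, 1.0, 0.024, 0.002]
force: [-1.3, 0.1, 6.0]
width: 0.043
grip_force: 41.1
```

```bash
cat >> h.py <<'E'
def disc(P,z0,z1,box):
    x0,x1,y0,y1=box
    m=(P[...,2]>z0)&(P[...,2]<z1)&(P[...,0]>x0)&(P[...,0]<x1)&(P[...,1]>y0)&(P[...,1]<y1)
    return P[m]
E
python3 - <<'E'
from h import *
p,d=get_image("top");cv2.imwrite("pics/t1.png",p)
o=monitor.get_obs();print(o["tcp_pos"],o["width"],o["grip_force"],o["force"])
d0=np.load("top0.npy");
for dd in (d0,d):
    P=cloud("top",dd);P[dd==0]=np.nan
    Q=disc(P,.008,.022,(.53,.68,-.37,-.22));print(len(Q),Q[:,:2].min(0),Q[:,:2].max(0))
E
```

```text
[ 0.6073732  -0.29625289  0.04083582] 0.043093982920484865 41.115742698311806 [-1.51413898 -0.06418088  6.51813962]
996 [ 0.55243419 -0.34714271] [ 0.66176107 -0.23963558]
315 [ 0.56107331 -0.30324609] [ 0.66158522 -0.24164358]
```

play_rows(steps=[0.3,0,0,30,0,0,0,0.3,0,0,50,0,0,0,0.3,-15,30,45,0,0,0,0.3,-15,40,8,0,0,0,0.3,-15,40,0,0,0,0,0.3,-15,40,0,0,0,0,0.3,-15,40,0,0,0,0,0.3,-15,40,0,0,0,0,0.3,-15,40,0,0,0,0,0.3,-15,40,0,0,0,0,0.3,-10,28,0,0,0,0,0.3,0,0,0,0,0,0])

```text
time: 4.03
tcp_pos: [0.4741, 0.0443, 0.1707]
tcp_rot: [-0.0, 1.0, 0.026, -0.001]
force: [0.2, -0.1, -2.7]
width: 0.0429
grip_force: 42.1
```

Run:
```python
from h import *
for n in ("top","side"):
    p,d=get_image(n);cv2.imwrite(f"pics/{n}2.png",p);np.save(f"{n}2.npy",d)
a=cv2.imread("pics/top2.png")[200:320,250:370];b=cv2.imread("pics/side2.png")[160:300,260:420]
cv2.imwrite("pics/c2.png",np.hstack([cv2.resize(a,(400,400),interpolation=2),cv2.resize(b,(400,350),interpolation=2)[:400] if 0 else cv2.copyMakeBorder(cv2.resize(b,(400,350),interpolation=2),0,50,0,0,0)]))
o=monitor.get_obs();print(o["tcp_pos"],o["tcp_rot"],o["width"],o["force"])
for n in ("top","side"):
    d=np.load(n+"2.npy");P=cloud(n,d);P[d==0]=np.nan
    Q=disc(P,.125,.158,(.40,.56,-.04,.13));print(n,len(Q),Q.min(0),Q.max(0),Q.mean(0), np.percentile(Q[:,2],[5,50,95]))
```

```text
[0.47567481 0.04263163 0.17115613] [2.84731788e-04 9.99687417e-01 2.49996567e-02 6.78544166e-05] 0.0429623982664643 [-0.70536487  0.71051101 -3.00994262]
top 30 [0.42098191 0.02329998 0.14010609] [0.42379893 0.06537245 0.14890579] [0.4226244  0.04419187 0.14459732] [0.14125268 0.14467095 0.14834286]
side 540 [ 0.41793704 -0.01659836  0.13001368] [0.52902221 0.09267176 0.15766378] [0.46583985 0.02134115 0.14285407] [0.13330793 0.14358647 0.1519773 ]
```

View pics/c2.png

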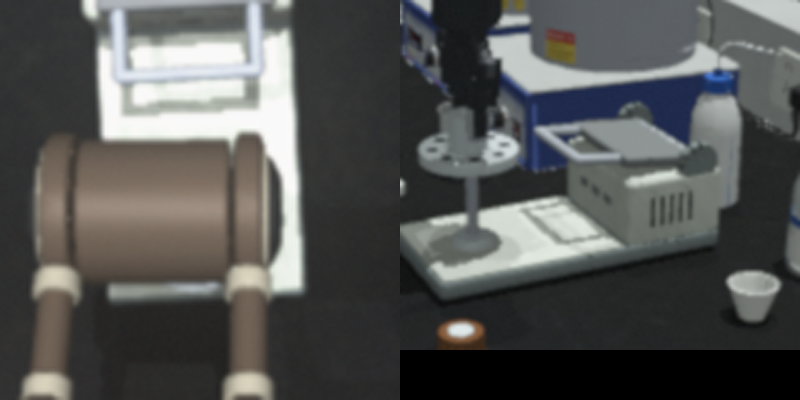

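Run:
```python
from h import *
from scipy.optimize import least_squares
d=np.load("side2.npy");P=cloud("side",d);P[d==0]=np.nan
C=np.array(camera_info("side")["extrinsics"])[:2,3]
def fit(Q,r,g):
    f=lambda c:np.hypot(*(Q[:,:2]-c).T)-r
    s=least_squares(f,g,loss="soft_l1",f_scale=.002);return s.x,np.abs(s.fun).mean()
Q=disc(P,.055,.118,(.45,.505,.02,.07));print("spindle",len(Q),Q.mean(0),fit(Q,.007,[.4765,.05]))
R=disc(P,.13,.142,(.41,.54,-.03,.1));print("rim",len(R),fit(R,.055,[.476,.043]))
H=disc(P,.152,.182,(.44,.51,.0,.1));print("hub",len(H),H.min(0),H.max(0))
S=disc(P,.037,.043,(.44,.52,.0,.09));print("seat",len(S),S.min(0),S.max(0))
T=disc(P,.1425,.15,(.41,.54,-.03,.1));print("top",len(T),T.min(0),T.max(0))
```

```text
spindle 90 [0.47341662 0.03800243 0.08358042] (array([0.47537646, 0.04312175]), np.float64(0.0017875821067334478))
rim 149 (array([0.47309743, 0.04357506]), np.float64(0.002260750992430094))
hub 160 [0.45047027 0.00363417 0.15240566] [0.48892845 0.06972203 0.18189949]
seat 80 [0.45128127 0.01721742 0.0373247 ] [0.49577196 0.0598236  0.04279462]
top 337 [ 0.41839328 -0.01469126  0.14253429] [0.52421895 0.09267176 0.14987352]
```

The carrier is upright over the spindle and about 2 mm short in x. I'll correct that and lower it.

play_rows(steps=[0.3,2,0,0,0,0,0,0.3,0,0,-12,0,0,0,0.3,0,0,-12,0,0,0,0.3,0,0,-12,0,0,0,0.3,0,0,0,0,0,0])

```text
time: 4.75
tcp_pos: [0.4763, 0.0425, 0.1334]
tcp_rot: [-0.0, 1.0, 0.024, -0.002]
force: [-1.6, -0.4, -2.7]
width: 0.0429
grip_force: 42.1
```

play_rows(steps=[0.3,0,0,-16,0,0,0,0.3,0,0,-16,0,0,0,0.3,0,0,-12,0,0,0,0.3,0,0,-6,0,0,0,0.3,0,0,-2,0,0,0,0.3,0,0,0,0,0,0])

```text
time: 5.5
tcp_pos: [0.4782, 0.0426, 0.0834]
tcp_rot: [-0.0, 1.0, 0.024, 0.0]
force: [-0.3, -0.6, -4.2]
width: 0.043
grip_force: 42.1
```

play_rows(steps=[0.3,0,0,-2,0,0,0,0.3,0,0,-2,0,0,0,0.3,0,0,0,0,0,0,1,0,0,0,0,0,0,1,0,0,0,0,0,0,1,0,0,0,0,0,0,1,0,0,0,0,0,0,1,0,0,30,0,0,0,1,0,0,60,0,0,0])

```text
time: 6.62
tcp_pos: [0.4752, 0.0426, 0.1675]
tcp_rot: [-0.0, 1.0, 0.024, -0.004]
force: [0.3, 0.4, -0.5]
width: 0.0855
grip_force: 0.0
```

play_rows(steps=[1,-4,-30,0,0,0,0,1,-5,-45,0,0,0,0,1,-5,-45,-10,0,0,0,1,-5,-45,-10,0,0,0,1,-5,-45,-10,0,0,0,1,-5,-45,0,0,0,0,1,-4,-45,0,0,0,0,1,-1,-14,0,0,0,0,1,0,0,0,0,0,0,1,0,0,0,0,0,0])

```text
time: 7.88
tcp_pos: [0.4437, -0.2699, 0.1389]
tcp_rot: [-0.001, 1.0, 0.025, -0.0]
force: [-0.6, -0.0, 1.1]
width: 0.0857
grip_force: 0.0
```

Run:
```python
from h import *
p,d=get_image("top");cv2.imwrite("pics/t3.png",p);np.save("t3.npy",d)
o=monitor.get_obs();print(o["tcp_pos"],o["joint_pos"])
P=cloud("top",d);P[d==0]=np.nan
for t,z0,z1,b in (("spin",.1,.13,(.45,.51,.0,.08)),("hub",.085,.1,(.44,.52,.0,.09)),("disc",.045,.062,(.40,.55,-.04,.12))):
    Q=disc(P,z0,z1,b)
    if len(Q): print(t,len(Q),Q.min(0),Q.max(0),Q.mean(0))
```

```text
[ 0.44376481 -0.26977999  0.13897928] [-6.30344901e-01  2.39781075e-01  1.96219983e+00  5.32660304e-04
  9.40881428e-01  8.89977108e-01]
spin 26 [0.46287402 0.0370839  0.10039226] [0.49114951 0.05057211 0.11547299] [0.47694042 0.04376137 0.11014638]
hub 178 [0.45761633 0.02227886 0.0868088 ] [0.4991083  0.06427281 0.09984759] [0.47837841 0.04303641 0.09465954]
disc 1081 [ 0.4250947  -0.01107578  0.04552061] [0.53263543 0.09667267 0.0616648 ] [0.47811873 0.04257745 0.05477119]
```

The carrier is home: hub top at 0.0947, disc top at 0.0548, centred to about 1 mm. Next is the black knob.

play_rows(steps=[1,-1.5,-1,-36,0,0,0,1,0,0,-36,0,0,0,1,0,0,-34,0,0,0,1,0,0,0,0,0,0,0.3,0,0,0,0,0,0,0.3,0,0,0,0,0,0,0.3,0,0,0,0,0,0,0.3,0,0,0,0,0,0])

```text
time: 8.93
tcp_pos: [0.4439, -0.2732, 0.0353]
tcp_rot: [0.001, 1.0, 0.024, 0.001]
force: [0.0, 0.9, 6.2]
width: 0.0431
grip_force: 40.5
```

play_rows(steps=[0.3,0,0,30,0,0,0,0.3,0,0,50,0,0,0,0.3,2,15,50,0,0,0,0.3,5,40,10,0,0,0,0.3,5,45,0,0,0,0,0.3,5,45,0,0,0,0,0.3,5,45,0,0,0,0,0.3,5,45,0,0,0,0,0.3,5,45,0,0,0,0,0.3,3,35,0,0,0,0,0.3,0,0,0,0,0,0,0.3,0,0,0,0,0,0])

```text
time: 10.42
tcp_pos: [0.4772, 0.0423, 0.1735]
tcp_rot: [0.0, 1.0, 0.025, 0.0]
force: [0.3, -0.1, -1.1]
width: 0.0431
grip_force: 41.3
```

Run:
```python
from h import *
from scipy.optimize import least_squares
p,d=get_image("side");cv2.imwrite("pics/side4.png",p);np.save("side4.npy",d)
cv2.imwrite("pics/c4.png",cv2.resize(p[150:300,240:440],(800,600),interpolation=2))
o=monitor.get_obs();print(o["tcp_pos"],o["tcp_rot"],o["width"],o["force"])
P=cloud("side",d);P[d==0]=np.nan
def fit(Q,r,g):
    f=lambda c:np.hypot(*(Q[:,:2]-c).T)-r
    s=least_squares(f,g,loss="soft_l1",f_scale=.002);return s.x.round(4),np.abs(s.fun).mean().round(4)
z=o["tcp_pos"][2]
for t,a,b,r in (("hub",.062,.09,.022),("rim",.042,.052,.055)):
    Q=disc(P,a,b,(.4,.56,-.03,.12));print(t,len(Q),fit(Q,r,[.476,.043]))
Q=disc(P,.125,.145,(.43,.53,-.02,.1));print("kn",len(Q),Q.min(0),Q.max(0))
for a in np.arange(.118,.17,.005):
    Q=disc(P,a,a+.005,(.43,.53,-.02,.1))
    if len(Q)>3: print(a.round(3),len(Q),Q.min(0)[:2].round(3),Q.max(0)[:2].round(3),fit(Q,.032,[.476,.043]))
```

```text
[0.47724426 0.04195822 0.1733853 ] [2.35532610e-04 9.99707225e-01 2.41951949e-02 4.66925292e-05] 0.04269000175260459 [-0.65417031 -0.94216582 -1.30377869]
hub 150 (array([0.4771, 0.0421]), np.float64(0.0017))
rim 136 (array([0.4772, 0.0429]), np.float64(0.003))
kn 46 [0.44133772 0.00641748 0.13694756] [0.4983915  0.04992129 0.14499323]
0.138 31 [0.441 0.008] [0.498 0.05 ] (array([0.4749, 0.0431]), np.float64(0.0016))
0.143 50 [0.442 0.006] [0.503 0.066] (array([0.4745, 0.0425]), np.float64(0.0029))
0.148 64 [0.443 0.006] [0.505 0.061] (array([0.4766, 0.0485]), np.float64(0.0043))
0.153 31 [0.452 0.013] [0.494 0.047] (array([0.4791, 0.0524]), np.float64(0.0025))
0.158 23 [0.452 0.013] [0.484 0.054] (array([0.483 , 0.0475]), np.float64(0.0017))
0.163 24 [0.451 0.011] [0.487 0.047] (array([0.4846, 0.0446]), np.float64(0.002))
0.168 29 [0.451 0.005] [0.485 0.041] (array([0.4868, 0.0393]), np.float64(0.0019))
```

View pics/c4.png

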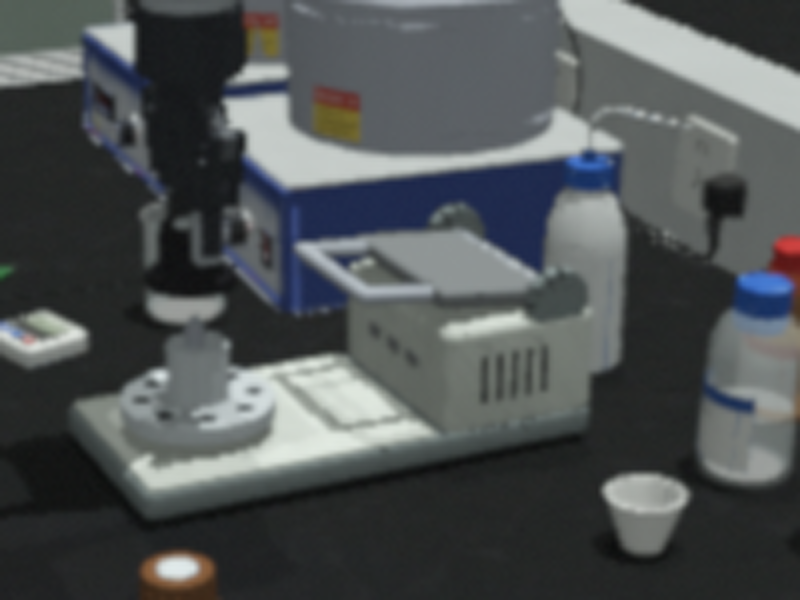

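The knob is held upright above the spindle, about 1.5–2 mm short in x.

play_rows(steps=[0.3,1.5,0.5,0,0,0,0,0.3,0,0,-12,0,0,0,0.3,0,0,-12,0,0,0,0.3,0,0,-8,0,0,0,0.3,0,0,0,0,0,0,0.3,0,0,0,0,0,0])

```text
time: 11.22
tcp_pos: [0.479, 0.0432, 0.1413]
tcp_rot: [0.0, 1.0, 0.024, 0.0]
force: [-0.2, 0.8, -1.4]
width: 0.0423
grip_force: 41.3
```

play_rows(steps=[0.3,0,0,-6,0,0,0,0.3,0,0,-4,0,0,0,0.3,0,0,-2,0,0,0,0.3,0,0,-2,0,0,0,0.3,0,0,0,0,0,0,1,0,0,0,0,0,0,1,0,0,0,0,0,0,1,0,0,0,0,0,0,1,0,0,0,0,0,0,1,0,0,30,0,0,0,1,0,0,50,0,0,0,1,0,-30,20,0,0,0.18])

```text
time: 12.72
tcp_pos: [0.4808, 0.0138, 0.2303]
tcp_rot: [0.0, 0.993, 0.118, 0.003]
force: [0.1, 0.6, -0.0]
width: 0.0853
grip_force: 0.0
```

play_rows(steps=[1,0,-45,0,0,0,0.174,1,0,-45,0,0,0,0.174,1,0,-45,0,0,0,0.174,1,0,-35,0,0,0,0.174,1,0,0,0,0,0,0.174,1,0,0,0,0,0,0.174,1,0,0,0,0,0,0.174,1,0,0,0,0,0,0.174])

```text
time: 13.72
tcp_pos: [0.4787, -0.1569, 0.227]
tcp_rot: [-0.0, 0.687, 0.726, -0.0]
force: [0.4, 0.1, -0.1]
width: 0.0857
grip_force: 0.0
```

Run:
```python
from h import *
for n in ("top","side"):
    p,d=get_image(n);cv2.imwrite(f"pics/{n}5.png",p);np.save(f"{n}5.npy",d)
b=cv2.imread("pics/side5.png")[170:300,240:440];a=cv2.imread("pics/top5.png")[150:295,255:360]
cv2.imwrite("pics/c5.png",np.hstack([cv2.resize(a,(320,442),interpolation=2),cv2.resize(b,(480,312),interpolation=2) if 0 else cv2.copyMakeBorder(cv2.resize(b,(480,312),interpolation=2),0,130,0,0,0)]))
o=monitor.get_obs();print(o["tcp_pos"],o["tcp_rot"],o["joint_pos"])
d=np.load("top5.npy");P=cloud("top",d);P[d==0]=np.nan
for t,z0,z1,b in (("grip",.13,.15,(.44,.52,.0,.09)),("flange",.097,.112,(.43,.53,.0,.09)),("disc",.045,.062,(.40,.55,-.04,.12)),("bar",.115,.15,(.565,.60,.03,.07)),("bar2",.115,.15,(.565,.60,.0,.03)),("bar3",.115,.15,(.565,.60,.07,.1)),("disp",.115,.16,(.645,.71,.01,.09))):
    Q=disc(P,z0,z1,b)
    if len(Q): print(t,len(Q),Q.min(0),Q.max(0),Q.mean(0))
Q=disc(P,.115,.16,(.645,.71,.01,.09));A=np.c_[Q[:,:2],np.ones(len(Q))];print(np.linalg.lstsq(A,Q[:,2],rcond=None)[0])
```

```text
[ 0.4787322  -0.15685481  0.22701323] [-2.16862662e-04  6.89324446e-01  7.24452727e-01 -8.71943657e-05] [-4.03072426e-01  9.34743018e-02  1.93151282e+00 -1.29008489e-05
  1.11707286e+00 -4.52750772e-01]
grip 247 [0.4580588  0.02108597 0.13011503] [0.50055976 0.0662073  0.14435354] [0.47815117 0.04327221 0.13875787]
flange 229 [0.44745726 0.01173705 0.09825983] [0.50916837 0.07371541 0.11087494] [0.47800768 0.04131283 0.10492456]
disc 821 [ 0.42506777 -0.01104748  0.04706942] [0.53262234 0.09675554 0.06065547] [0.47808593 0.0414238  0.05487232]
bar 75 [0.57616803 0.03061602 0.12775849] [0.58927121 0.06869034 0.1397878 ] [0.58238488 0.04953574 0.13451034]
bar2 61 [5.78538363e-01 4.60541926e-04 1.29915465e-01] [0.59873825 0.02842625 0.13917362] [0.584717   0.01395915 0.13418266]
bar3 69 [0.57591842 0.07070276 0.12951291] [0.59943324 0.09923418 0.1398053 ] [0.58303883 0.08663491 0.13424953]
disp 782 [0.64501235 0.01044598 0.11728578] [0.70936078 0.08997847 0.13461023] [0.6770249  0.0501051  0.12527271]
[-0.12472985 -0.00286433  0.20986145]
```

View pics/c5.png

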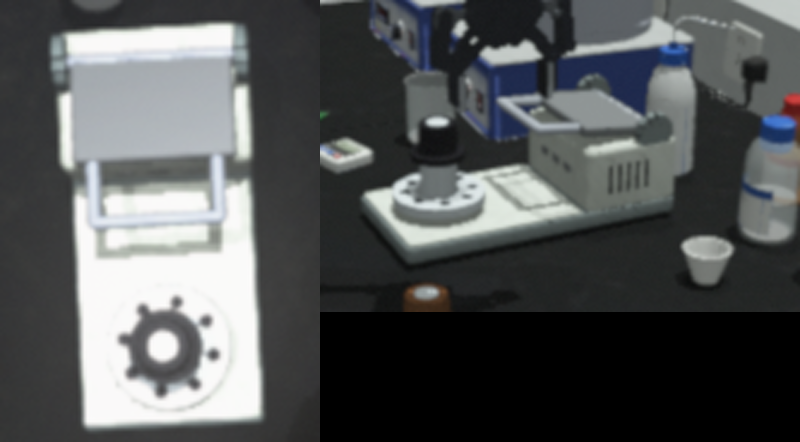

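The knob is seated: its top is at 0.139 (expected 0.138) and it is centred on the hub. The display is at 0.124 rad. I'll go to the bar with the jaws part open, since the gap is 44 mm.

play_rows(steps=[0.45,20.8,41.3,0,0,0,0,0.45,20.8,41.3,0,0,0,0,0.45,20.8,41.3,0,0,0,0,0.45,20.8,41.3,0,0,0,0,0.45,20.8,41.3,0,0,0,0,0.45,0,0,-30,0,0,0,0.45,0,0,0,0,0,0,0.45,0,0,0,0,0,0], squeeze=30)

```text
time: 14.82
tcp_pos: [0.5829, 0.0493, 0.1975]
tcp_rot: [-0.0, 0.69, 0.724, -0.0]
force: [0.4, 0.2, -1.0]
width: 0.0385
grip_force: 0.0
```

play_rows(steps=[0.45,0,0,-25,0,0,0,0.45,0,0,-25,0,0,0,0.45,0,0,-21,0,0,0,0.45,0,0,0,0,0,0,0,0,0,0,0,0,0,0,0,0,0,0,0,0,0,0,0,0,0,0,0,0,0,0,0,0,0,0])

```text
time: 15.82
tcp_pos: [0.5818, 0.0492, 0.1276]
tcp_rot: [-0.001, 0.689, 0.725, -0.001]
force: [-5.0, -1.0, 4.2]
width: 0.0105
grip_force: 29.3
```

play_rows(steps=[0,2.2,0.1,12.7,0,0,0,0,3.3,0.2,12.5,0,0,0,0,4.5,0.2,12.1,0,0,0,0,5.6,0.3,11.7,0,0,0,0,6.6,0.3,11.1,0,0,0,0,7.6,0.4,10.4,0,0,0,0,8.6,0.4,9.7,0,0,0,0,0,0,0,0,0,0,0,0,0,0,0,0,0])

```text
time: 16.95
tcp_pos: [0.6169, 0.0509, 0.2083]
tcp_rot: [-0.004, 0.689, 0.725, -0.005]
force: [-14.3, -3.3, 5.7]
width: 0.0107
grip_force: 29.7
```

play_rows(steps=[0,9.4,0.5,8.8,0,0,0,0,10.2,0.5,7.9,0,0,0,0,10.9,0.5,7,0,0,0,0,0,0,0,0,0,0,0,0,0,0,0,0,0])

```text
time: 17.58
tcp_pos: [0.6485, 0.0524, 0.2359]
tcp_rot: [-0.002, 0.689, 0.725, -0.003]
force: [-17.5, -2.9, 14.2]
width: 0.0105
grip_force: 30.1
```

```bash
cat > ang.py <<'E'
from h import *
import sys
k=sys.argv[1]
p,d=get_image("side");cv2.imwrite(f"pics/s{k}.png",p)
o=monitor.get_obs();print(o["tcp_pos"],o["force"],o["width"])
cv2.imwrite(f"pics/cs{k}.png",cv2.resize(p[120:280,280:440],(600,600),interpolation=2))
P=cloud("side",d);P[d==0]=np.nan
w=np.deg2rad(2.9);ex=np.array([np.cos(w),np.sin(w)]);H=np.array([.7217,.0556])
def sec(P,t):
    Q=P.reshape(-1,3);Q=Q[np.isfinite(Q[:,0])]
    X=(Q[:,:2]-H)@ex;Y=(Q[:,:2]-H)@np.array([-ex[1],ex[0]]);Z=Q[:,2]-.112
    r=np.hypot(X,Z);m=(abs(Y)<.068)&(r<.092)&(r>.03)&(Z>.008)
    th=np.arctan2(Z,-X)
    # plane fit of display pts
    if m.sum()>10:
        A=np.c_[X[m],Z[m]];A=A-np.median(A,0);A=A[np.hypot(*A.T)<.06]
        v=np.linalg.svd(A-A.mean(0))[2][0];print(t,m.sum(),"dir deg",np.degrees(np.arctan2(v[1],-v[0]))%180,"med ang",np.degrees(np.median(th[m])))
    b=(abs(Y)<.046)&(r>.12)&(r<.155)&(Z>.03);
    if b.sum(): print(t,"bar",b.sum(),np.degrees(np.percentile(th[b],[10,50,90])),np.median(r[b]))
    a=(abs(abs(Y)-.049)<.008)&(r>.09)&(r<.14)&(Z>.03)
    if a.sum(): print(t,"arms",a.sum(),np.degrees(np.percentile(th[a],[10,50,90])))
sec(P,"side")
p,d=get_image("top");P=cloud("top",d);P[d==0]=np.nan;sec(P,"top")
E
python3 ang.py 6
```

```text
[0.64852795 0.05234735 0.2358908 ] [-17.64171745  -3.31160722  14.15736729] 0.010719344040561594
side 383 dir deg 63.98498881884909 med ang 52.945832124793746
side bar 144 [ 53.66680925  59.6213026  140.32804869] 0.14590817335862388
side arms 120 [ 55.57369682  60.44514489 154.98199244]
top 81 dir deg 51.980111696322254 med ang 63.68603598683914
top bar 47 [ 58.17384453 140.12072037 154.97982893] 0.14540293480600489
top arms 98 [ 61.44091184 148.61889297 154.71512892]
```

View pics/cs6.png

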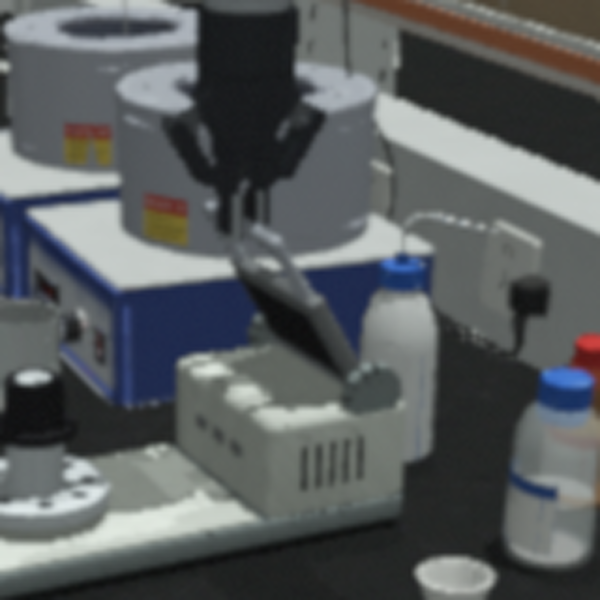

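The display stands at about 60°. I'll release, retreat straight up, and check it unobstructed.

play_rows(steps=[0.35,0,0,0,0,0,0,0.35,0,0,0,0,0,0,0.35,0,0,0,0,0,0,0.35,0,0,20,0,0,0,0.35,0,0,40,0,0,0,0.35,-20,-40,20,0,0,0,0.35,-20,-45,0,0,0,0,0.35,-20,-45,0,0,0,0,0.35,-20,-45,0,0,0,0,0.35,-20,-45,0,0,0,0,0.35,0,0,0,0,0,0])

```text
time: 19.05
tcp_pos: [0.5512, -0.17, 0.3118]
tcp_rot: [0.001, 0.691, 0.723, 0.0]
force: [1.0, 1.5, -0.4]
width: 0.03
grip_force: 0.0
```

```bash
python3 ang.py 7
python3 - <<'E'
from h import *
p,d=get_image("top");P=cloud("top",d);P[d==0]=np.nan
Q=disc(P,.2,.27,(.60,.70,.015,.085));print("bar top",len(Q),Q.mean(0),Q.max(0))
Q=disc(P,.13,.15,(.44,.52,.0,.09));print("knob",Q.mean(0))
p,d=get_image("side");P=cloud("side",d);P[d==0]=np.nan
Q=disc(P,.2,.27,(.60,.70,.015,.085));print("bar side",len(Q),Q.mean(0),Q.max(0))
E
```

```text
[ 0.55193259 -0.16833331  0.31167086] [ 0.1495803  -0.08419992 -0.89564237] 0.03007077705283642
side 378 dir deg 63.252664003042256 med ang 52.965954708067954
side bar 52 [ 56.37959485  58.92394831 142.7553895 ] 0.14518832785791316
side arms 125 [ 55.93471417 141.40647552 155.05841587]
top 733 dir deg 53.21944366352576 med ang 65.06381985548994
top bar 240 [ 57.9797197   60.23579176 139.81722352] 0.14514709909803614
top arms 189 [ 60.91488365 143.73543377 154.34632826]
bar top 159 [0.648799   0.0498794  0.23723991] [0.65660917 0.08388076 0.24317936]
knob [0.47809076 0.04340473 0.13880768]
bar side 31 [0.64505911 0.03395383 0.23509235] [0.65159953 0.06004785 0.24039348]
```

View pics/cs7.png

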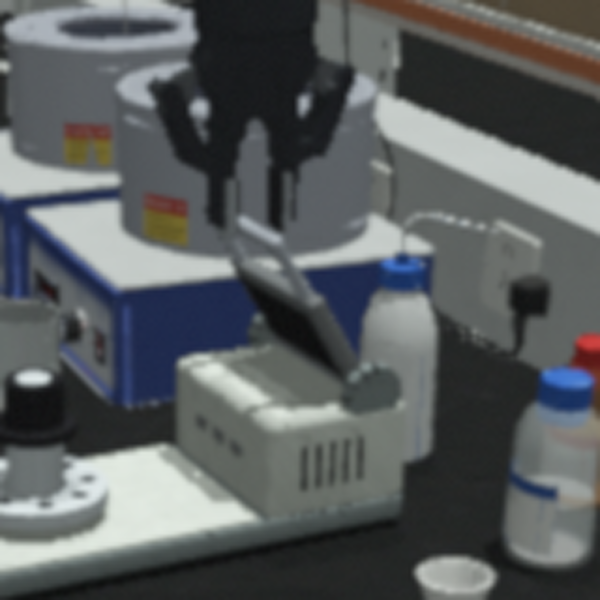

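The bar and both plate faces give 59–60°. The knob and carrier are unchanged and the gripper is clear, so I'm handing in.

```bash
python3 -c "
from station import ticket
print(ticket.finish_job())"
```

```text
the job is handed in; nothing more can be done
None
```

I handed the job in at about 19 s; no verdict came back. By the last camera checks, the carrier is fully home on the spindle, the black lock knob sits flat on it, the display stands at about 60°, and the gripper is clear. I kept the arm clear of the beaker, crucible and timer but did not re-measure them at the end.

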